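# Open the safety cap of the cleaner jug

### The arm

A 6-joint arm with a two-finger parallel gripper is mounted at the origin on the work surface. World frame = base frame: x ahead of the robot, y to its left, z up, the work surface at z = 0. Lengths are in m, angles in rad, forces in N, time in s.
With the tool pointing down it reaches from about 0.3 to 0.875 m from the base axis. Payload 6.4 kg.
Tool frame: the origin (TCP) lies at the very end of the fingers, on their centre line; the grasp point (between the pads) lies 19 mm behind it; z points along the fingers, y is the direction in which the jaws open and shut (so a half turn about z gives the same grasp; the last joint's range is limited). The gripper opens to 85 mm and grips with 20 to 120 N. Pads are 22 mm wide; open, the fingers measure 114 mm over their backs; the gripper's body (76 mm by 85 mm) begins 54 mm behind the grasp point. The pads swing forward as they close: fully open they stand 13 mm farther back than shut.
Start: joints at [1.096, 0.181, 1.607, -0, 1.354, -0.206], TCP at [0.153, 0.554, 0.195] pointing down, gripper open.
Joint ranges: [-2.99, 2.99], [-0.89, 2.07], [0.3, 2.58], [-1.14, 4.28], [0, 2.63], [-3.12, 3.12]. Speed limits (rad/s): [2.57, 2.57, 3.01, 3.14, 3.14, 3.14].

### API

Orientations are given as a unit quaternion [w, x, y, z].
In Python, from workcell import manip gives the robot as it stands. The module is installed in compiled form; this text tells all that it offers.
- The arm moves only by the shell command python3 -m crank 'ROWS' [FORCE]. ROWS is a JSON object of lists of equal length, an entry for each row: "rot": the turn, a rotation vector about the tool's x, y, z in rad, a list of three; "xyz": the shift along the tool's x, y, z in mm, a list of three; "jaw": the opening, from -1 (shut) to 1 (fully open). A call has 1 to 8 rows; each row is the pose to reach, as a shift and turn from the pose measured when the call began, along the tool's axes at that moment; what a row does not reach only later rows make up. A row lasts 1/8 s, in which the tool goes at most 62.5 mm and 10.7 degrees, less where a joint would pass 70% of its speed; a pose out of reach is approached as far as the arm can. A call with a gripper value outside its range is refused whole. The fingers move at their own pace and stop on an object; FORCE is the grip in N (left out, the last holds). Time passes only in rows, so rows that repeat a pose let the fingers close. It gives the time, the measured TCP pose, the force and the opening at its end, in the units of the state.
- manip.sense(): the state, without advancing time (a new reading comes with each control period).
- manip.read_camera(name): name is "side" or "top"; returns a dict with "frame" (384x512x3 uint8, red, green, blue), "fx", "fy", "cx", "cy" (pixels), "k1" (the pictures are not rectified: a ray, as slopes to the right and down, at radius r is drawn at 1 + k1 r^2 times it, then the intrinsics apply), "view" (4x4, takes a point from world to camera coordinates). Camera axes: x right, y up, looking along -z (the intrinsics and any distortion apply to the point x, -y, -z); pixel columns grow to the right and rows downward; lengths in m; the calibration is good to about 2 mm. A picture is of the moment at which its call begins. There is no depth.
- manip.job_done(): hands the job in, once; it reports no verdict.
The state is a dict: "clock": time; "joint_positions": joint angles; "dq": joint speeds; "joint_torque": joint torques, N m; "tcp_pos": TCP position; "tcp_rot": TCP orientation; "ft_force": force on the tool from outside, world axes, zero at the start; "wrist_torque": the same for the moment, N m; "opening": opening from 0.0 (shut) to 1.0 (fully open).
Only numpy, scipy, OpenCV 4.12 (cv2) and the standard library are available. Lean on these libraries where they do the work, as an engineer would, in place of code of your own. Each camera call takes 0.05 s, during which the arm holds its last target.

### The job

The dish rack needs a scrub: open the blue cleaner jug by pressing its orange safety cap down against the spring, keeping it down while you twist it anticlockwise (seen from above) from the red mark to the green mark, and then lifting it straight off. Do not let the wet cap drop or set it down on the food bench: finish still holding it in the gripper, still and level, straight above the jug's mouth with about 8 cm of clear air under it. Leave the stone cobek, the ulekan, the clay bowl and the teaspoon where they are.

Things in the scene. Friction and masses are not known exactly. Their poses are not given: they have to be found in the camera images.
- jug: Blue cleaner jug, immovable in a steel cradle on the bench. Body 120 (x) by 84 (y) mm, flat top at z 108; cradle 136 by 97 mm, 30 high; loop handle on the +x side out to 96 mm from the axis, up to z 103. Its shoulder narrows to radius 30 mm at z 125; above it the neck, on the jug's vertical axis, carries the cap. Origin: centre of the underside, on the bench; x to the handle, z up.
- red_mark (a point): Red mark on the jug's shoulder, 34 mm from the axis in the jug's +x direction, 125 mm above the bench: the cap's white pointer is at it when locked.
- green_mark (a point): Green mark on the shoulder, likewise, 65 degrees anticlockwise of the red one about the jug's axis: the pointer is here when the cap is open.
- spring_seat (a joint): Travel in m of the grey sprung disc (24 mm across) in the mouth, under the cap: 0 with the cap locked, grows as the cap is pressed. It pushes the cap up with 4 N, plus 0.6 N per mm. The cap can turn from 0.005 on; 0.007 is right (about 8 N); hard stop at 0.009. With the cap off it rises to -0.0015, 10.5 mm above the rim.
- jug_mouth (a point): Centre of the rim of the jug's mouth, 148 mm above the jug's origin on its axis (hidden inside the cap at the start).
- cap: Orange ribbed round cap, 50 mm across (51 over the ribs), 38 mm high, about 45 g, hollow below; white pointer bar on top along its +x. Origin: centre of its underside; z up. At the start it is locked on the neck, its underside 139 mm above the jug's origin (14 mm above the shoulder), its top at 177 mm.
- cap_top (a point): Centre of the cap's top face. Two lugs in the cap are caught in the neck's track: unpressed, the cap only has about 4 degrees of play. Pressed and kept pressed, it turns anticlockwise only (from above); from 48 degrees on it is free to come straight up, 65 is right, a stop comes at about 80. Released before 48 degrees it stays caught.
- cobek: Bystander: dark stone mortar dish, 170 mm across, 52 mm high, loose, beyond the jug. Origin: centre of its underside.
- ulekan: Bystander: wooden pestle lying down, 125 mm long along its x, about 36 mm thick, loose. Origin: centre of its underside.
- clay_bowl: Bystander: terracotta bowl, 96 mm across, 42 mm high, loose. Origin: centre of its underside.
- teaspoon: Bystander: steel teaspoon 125 mm long along its x, 6 mm high, loose. Origin: about its middle, on the bench.
- dish_rack: White slotted dish rack with three upright plates, fixed, 300 (x) by 200 (y) mm, plates reach 199 mm high. Origin: centre of its underside.
Mind the look-alikes: they are no part of the job. What is meant by the cap is not grey, and is the smaller of those in its own colour. Of the things like the jug, leave any that is pink; of the rest the larger one is meant.

How it is judged:
On the way, in this order (a step that is already met when the one before it is completed fails the run):
1. the cap is pressed at least 4 mm down before it is turned (z of cap in the frame of jug below 0.135 m and angle between the x axis of cap and the x axis of jug, either way round below 0.3 rad), for 0.05 s.
2. the cap, still down on the neck, is twisted past 46 degrees (z of cap in the frame of jug below 0.142 m and angle between the x axis of cap and the x axis of jug, either way round above 0.8 rad and horizontal distance between cap and jug_mouth below 0.006 m), for 0.05 s.
At the end, for the whole second after the job is handed in: The cap is held still (under 3 cm/s) by the fingers and by nothing else, its underside 4 to 15 cm above the rim of the mouth, its axis within 3 cm of the jug's, within 15 degrees of level, top side up; the bystanders are within 2 cm of where they were (z of cap in the frame of jug between 0.188 and 0.298 m and horizontal distance between cap and jug_mouth below 0.03 m and angle between cap's own z axis and vertical below 0.26 rad and contact force between cap and the fingers above 2 N and contact force between cap and jug below 0.1 N and linear speed of cap below 0.03 m/s and not (distance of cobek from where it was at the start of the episode above 0.02 m) and not (distance of ulekan from where it was at the start of the episode above 0.02 m) and not (distance of clay_bowl from where it was at the start of the episode above 0.02 m) and not (distance of teaspoon from where it was at the start of the episode above 0.02 m)); the arm keeps its last pose, push and grip.
It fails at once if the cap was dropped or set down below the mouth (height (world z) of cap below 0.11 m).
It fails at once if the cobek was moved more than 2 cm (distance of cobek from where it was at the start of the episode above 0.02 m).
It fails at once if the ulekan was moved more than 2 cm (distance of ulekan from where it was at the start of the episode above 0.02 m).
It fails at once if the clay bowl was moved more than 2 cm (distance of clay_bowl from where it was at the start of the episode above 0.02 m).
It fails at once if the teaspoon was moved more than 2 cm (distance of teaspoon from where it was at the start of the episode above 0.02 m).
It also fails if it takes over 38 s, if anything falls off the work surface, if the arm or the gripper's body presses on something with over 40 N, if the wrist force passes 120 N, or if a joint passes its speed limit or range.

## Working session

There is one attempt and no reset: what is moved stays moved. The work goes in short steps, Python scripts to look and compute and a shell command to move; the robot and the scene stay as the last step left them, time stands still between calls to the robot, and variables do not carry over. Pictures are saved under pics/ and viewed, and the job is handed in when it is done.

```bash
mkdir -p pics
python3 - <<'E'
from workcell import manip
import cv2
s=manip.sense(); print(s)
for n in("side","top"):
    c=manip.read_camera(n); cv2.imwrite(f"pics/{n}0.png",c["frame"][:,:,::-1])
    print({k:v for k,v in c.items() if k!="frame"})
E
```

```text
{'clock': 0.0, 'joint_positions': array([ 1.09566476e+00,  1.81529883e-01,  1.60803945e+00,  1.19763141e-05,
        1.35380024e+00, -2.06280995e-01]), 'dq': array([ 0.00067517,  0.00164372, -0.0004788 , -0.00037176,  0.00050987,
       -0.00042815]), 'joint_torque': array([-2.75745013e-03, -4.44861460e+01, -3.51339483e+01, -4.80669351e-04,
        8.90398223e-03, -2.72729875e-05]), 'tcp_pos': array([0.15240803, 0.55378142, 0.19457529]), 'tcp_rot': array([-3.02391420e-04,  1.34022035e-01,  9.90977954e-01, -8.35435162e-04]), 'ft_force': array([0.45656056, 0.38275406, 0.12526316]), 'wrist_torque': array([ 0.0375991 , -0.03792257,  0.03679943]), 'opening': 0.999330365761864}
{'fx': 390.1722000763697, 'fy': 390.1722000763697, 'cx': 258.11313810654224, 'cy': 187.26993257334965, 'k1': -0.08950982092006408, 'view': array([[ 0.93858191, -0.34503078,  0.00421293, -0.56186087],
       [ 0.1971615 ,  0.54627544,  0.81407032, -0.17840714],
       [-0.28318074, -0.76324105,  0.58075104, -1.16951448],
       [ 0.        ,  0.        ,  0.        ,  1.        ]])}
{'fx': 384.87685443175445, 'fy': 384.87685443175445, 'cx': 252.51956290304383, 'cy': 198.34398596399856, 'k1': 0.0037385632371198766, 'view': array([[-5.12765549e-02, -9.98684372e-01,  4.89167422e-04,
        -4.46119997e-02],
       [ 9.77104433e-01, -5.00672663e-02,  2.06785386e-01,
        -5.68347447e-01],
       [-2.06488842e-01,  1.10812099e-02,  9.78386204e-01,
        -1.09839847e+00],
       [ 0.00000000e+00,  0.00000000e+00,  0.00000000e+00,
         1.00000000e+00]])}
```

View pics/side0.png

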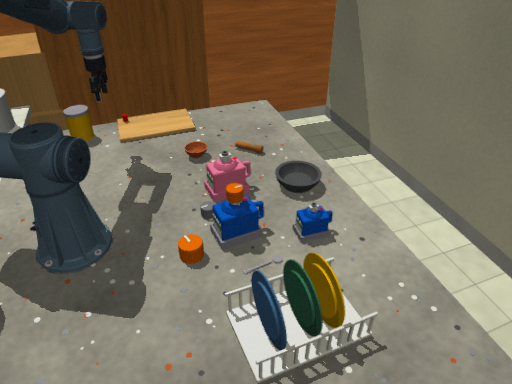

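View pics/top0.png

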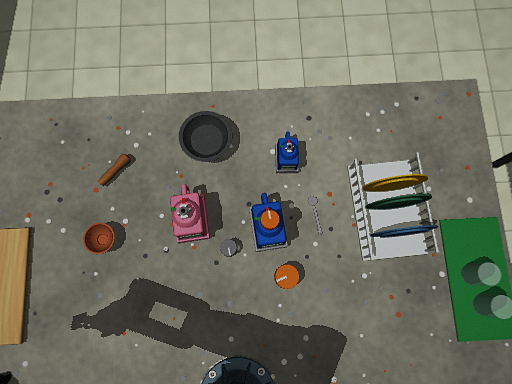

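The side view shows the larger blue jug with the orange cap at about (235,192). In the top view the cap is at about (270,218), and the jug's handle points up at (265,198). The pink jug, the small blue jug, the loose larger orange cap and the grey cap are the look-alikes. Next I'll measure the jug and cap.

```bash
cat > h.py <<'E'
import numpy as np, cv2
from workcell import manip
def ray(c,uv):
    d=np.array([(uv[0]-c["cx"])/c["fx"],(uv[1]-c["cy"])/c["fy"]]); s=d.copy()
    for _ in range(20): s=d/(1+c["k1"]*(s@s))
    R=c["view"][:3,:3];t=c["view"][:3,3]
    return -R.T@t, R.T@np.array([s[0],-s[1],-1.])
def plane(c,uv,z):
    o,d=ray(c,uv); return o+d*(z-o[2])/d[2]
def proj(c,p):
    q=c["view"][:3,:3]@np.array(p)+c["view"][:3,3]
    s=np.array([q[0],-q[1]])/-q[2]; s=s*(1+c["k1"]*(s@s))
    return np.array([c["fx"]*s[0]+c["cx"],c["fy"]*s[1]+c["cy"]])
def tri(c1,u1,c2,u2):
    o1,d1=ray(c1,u1);o2,d2=ray(c2,u2)
    a=np.linalg.lstsq(np.stack([d1,-d2],1),o2-o1,rcond=None)[0]
    p,q=o1+a[0]*d1,o2+a[1]*d2
    return (p+q)/2,np.linalg.norm(p-q)
def blobs(m,amin=15):
    n,l,s,ce=cv2.connectedComponentsWithStats(m.astype(np.uint8)*255)
    return [(s[i],ce[i],l==i) for i in range(1,n) if s[i][4]>amin]
E
python3 - <<'E'
from h import *
for n in("top","side"):
    c=manip.read_camera(n); f=c["frame"]; h=cv2.cvtColor(f,cv2.COLOR_RGB2HSV)
    H,S,V=[h[...,i].astype(int) for i in range(3)]
    print(n)
    for nm,m in(("orange",(H>4)&(H<16)&(S>200)&(V>120)),("blue",(H>105)&(H<125)&(S>180)),("red",((H<4)|(H>175))&(S>170)&(V>80)),("green",(H>40)&(H<85)&(S>130)&(V>60))):
        for s,ce,_ in blobs(m,3 if nm in("red","green") else 40): print(nm,s,ce.round(1))
    r=(slice(170,270),slice(215,320)) if n=="top" else (slice(165,265),slice(190,290))
    cv2.imwrite(f"pics/{n}_z.png",cv2.resize(f[r][:,:,::-1],None,fx=6,fy=6,interpolation=cv2.INTER_NEAREST)[:600])
E
```

```text
top
orange [261 210  18  19 246] [269.6 219.5]
orange [275 264  24  25 411] [287.1 275.9]
blue [277 132  22  37 498] [287.3 151.8]
blue [252 193  35  55 916] [267.9 223.8]
red [288 140   2   3   6] [288.5 141. ]
red [182 198   4   6  19] [183.3 200.3]
red [266 207   3   4   8] [267.  208.5]
green [280 145   3   3   7] [281.1 145.7]
green [390 194  32   5  33] [406. 196.]
green [383 199   6   2   6] [385.5 199.2]
green [395 199   4   3   6] [397.  200.3]
green [400 199   5   2   7] [401.6 199.4]
green [406 198  13   2  13] [412.  198.6]
green [171 207   5   4  14] [173.1 208.7]
green [255 217   6   4  17] [257.2 218.3]
green [ 440  217   72  125 5274] [474.3 274.9]
side
orange [226 183  17  12 128] [233.4 188.2]
orange [178 235  24  18 298] [189.9 243.3]
blue [ 213  199   50   41 1373] [237.7 217.3]
blue [297 207  35  29 652] [313.8 220.5]
red [123 114   4   7  24] [124.6 117. ]
red [232 157   5   2   7] [234.1 157.6]
red [243 198   4   2   5] [244.8 198.8]
green [296 263   9  10  16] [300.1 266.9]
green [291 270  21  27 100] [302.  281.9]
green [306 274   4   6   8] [307.1 276.8]
green [309 281  11  29  47] [314.7 293.6]
green [309 298   5  15  35] [311.4 304.2]
```

View pics/top_z.png

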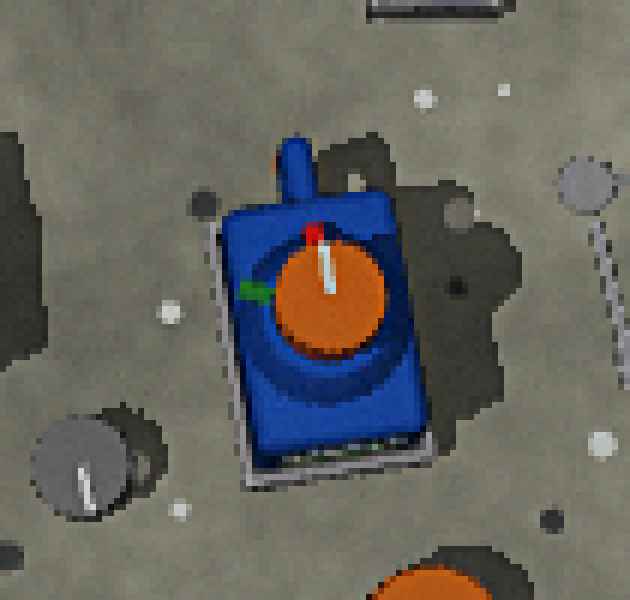

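View pics/side_z.png

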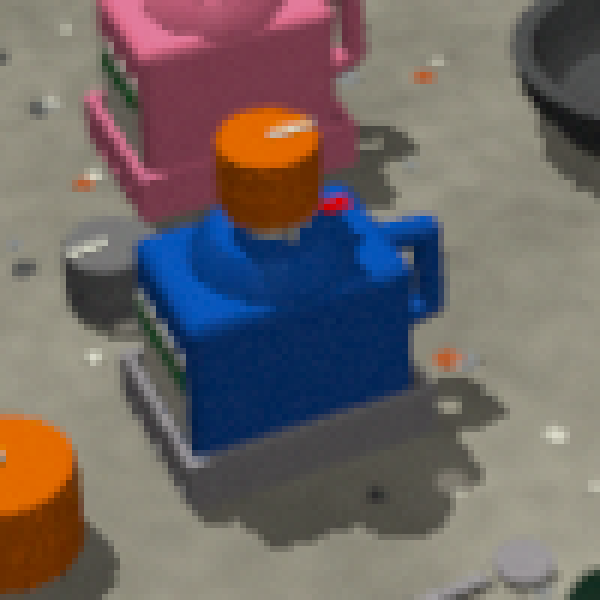

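Run:
```python
from h import *
T=manip.read_camera("top");S=manip.read_camera("side")
z=lambda x,y,o:(o[0]+x/6-.5,o[1]+y/6-.5)
t=z(332,295,(215,170)); s=z(268,135,(190,165))
print("tri",tri(T,t,S,s)); 
pt,ps=plane(T,t,.177),plane(S,s,.177); print("top",pt,"side",ps); c=(pt+ps)/2
red=plane(T,(267,208.5),.125); redS=plane(S,(244.8,198.8),.125); g=plane(T,(257.2,218.3),.125)
for n,p in(("red",red),("redS",redS),("green",g)):
    for cc in (pt,ps):
        d=p-cc; print(n,p.round(4),np.hypot(*d[:2]).round(4),np.degrees(np.arctan2(d[1],d[0])).round(1))
# pointer
a=plane(T,z(331,293,(215,170)),.178);b=plane(T,z(322,241,(215,170)),.178);print("ptr top",np.degrees(np.arctan2(*(b-a)[1::-1])), a,b)
a=plane(S,z(268,136,(190,165)),.178);b=plane(S,z(314,125,(190,165)),.178);print("ptr side",np.degrees(np.arctan2(*(b-a)[1::-1])),a,b)
# body top edges z=.108 (top view corners)
q=[plane(T,z(x,y,(215,170)),.108) for x,y in((223,213),(392,192),(425,430),(257,455))]
for i in range(4):
    d=q[(i+1)%4]-q[i]; print(np.hypot(*d[:2]).round(4),np.degrees(np.arctan2(d[1],d[0])).round(1))
print("bodyC",np.mean(q,0))
# bystanders
for n,p in dict(spoonbowl=(313,201),spoonend=(320,235)).items(): print(n,plane(T,p,0.003))
s=manip.sense(); from scipy.spatial.transform import Rotation as R
w=s["tcp_rot"]; print(R.from_quat([*w[1:],w[0]]).as_matrix().round(3))
```

```text
tri (array([ 0.48241441, -0.11542647,  0.18067573]), np.float64(0.00030798268424535904))
top [ 0.48282762 -0.1155984   0.177     ] side [ 0.48400311 -0.11044856  0.177     ]
red [ 0.5202 -0.1122  0.125 ] 0.0375 5.2
red [ 0.5202 -0.1122  0.125 ] 0.0362 -2.7
redS [ 0.5159 -0.1087  0.125 ] 0.0338 11.8
redS [ 0.5159 -0.1087  0.125 ] 0.032 3.2
green [ 0.4937 -0.0831  0.125 ] 0.0343 71.5
green [ 0.4937 -0.0831  0.125 ] 0.029 70.5
ptr top 6.261372927055233 [ 0.48359212 -0.1151554   0.178     ] [ 0.5072088  -0.11256421  0.178     ]
ptr side 2.9103048423806643 [ 0.48336908 -0.11258678  0.178     ] [ 0.50687523 -0.11139177  0.178     ]
0.0816 -85.7
0.1147 -176.0
0.0797 95.5
0.1164 4.9
bodyC [ 0.48115282 -0.11485164  0.108     ]
spoonbowl [ 0.55891337 -0.26433945  0.003     ]
spoonend [ 0.45070676 -0.27697743  0.003     ]
[[-0.964  0.266 -0.   ]
 [ 0.266  0.964 -0.001]
 [ 0.    -0.001 -1.   ]]
```

The two views agree: the cap axis is near (0.483, -0.1145), jug yaw is about 5° and the pointer is on the red mark. I'll raise the tool, cross over, and pre-turn it clockwise so there is joint range for the twist.

```bash
python3 -m crank '{"xyz":[[0,0,-60],[-60,-70,-90],[-120,-140,-90],[-180,-210,-90],[-240,-280,-90],[-300,-340,-90],[-360,-400,-90],[-400,-450,-90]],"rot":[[0,0,0],[0,0,0.17],[0,0,0.34],[0,0,0.5],[0,0,0.66],[0,0,0.82],[0,0,0.96],[0,0,1.05]],"jaw":[1,1,1,1,1,1,1,1]}' 60
python3 - <<'E'
from h import *
from scipy.spatial.transform import Rotation as R
s=manip.sense();w=s["tcp_rot"];M=R.from_quat([*w[1:],w[0]]).as_matrix()
print(s["clock"],s["tcp_pos"],s["joint_positions"].round(3));print(M.round(4))
print(M.T@(np.array([.483,-.1145,.25])-s["tcp_pos"])*1000)
E
```

```text
clock: 1.3
tcp_pos: [0.344, 0.1625, 0.2849]
tcp_rot: [0.001, 0.614, 0.789, 0.0]
ft_force: [0.9, 1.1, 0.1]
opening: 1.003
1.3 [0.34397292 0.16254749 0.28494222] [ 0.127 -0.358  1.926 -0.     1.572 -0.122]
[[-2.463e-01  9.692e-01  1.300e-03]
 [ 9.692e-01  2.463e-01 -2.000e-04]
 [-5.000e-04  1.200e-03 -1.000e+00]]
[-302.73416905   66.47685441   35.18025885]
```

```bash
python3 -m crank '{"xyz":[[-50,11,5],[-100,22,10],[-150,33,15],[-200,44,20],[-250,55,25],[-303,66,30],[-303,66,30],[-303,66,30]],"rot":[[0,0,0],[0,0,0],[0,0,0],[0,0,0],[0,0,0],[0,0,0],[0,0,0],[0,0,0]],"jaw":[1,1,1,1,1,1,1,1]}'
cat > st.py <<'E'
from h import *
from scipy.spatial.transform import Rotation as R
import sys
s=manip.sense();w=s["tcp_rot"];M=R.from_quat([*w[1:],w[0]]).as_matrix()
print(s["clock"],s["tcp_pos"].round(4),s["joint_positions"].round(3),s["opening"].round(3));print(M.round(4))
print("F",s["ft_force"].round(2),"T",s["wrist_torque"].round(2))
print("to cap",M.T@(np.array([.483,-.1145,.141])-s["tcp_pos"])*1000, "level rotvec",np.cross(M[:,2],[0,0,-1])@M)
for n,r in(("top",(slice(150,290),slice(190,360))),("side",(slice(120,245),slice(160,320)))):
    c=manip.read_camera(n)
    cv2.imwrite(f"pics/{n}_{sys.argv[1]}.png",cv2.resize(c["frame"][r][:,:,::-1],None,fx=4,fy=4,interpolation=cv2.INTER_NEAREST))
E
python3 st.py a
```

```text
clock: 2.3
tcp_pos: [0.4822, -0.1147, 0.2549]
tcp_rot: [0.0, 0.614, 0.789, 0.0]
ft_force: [-0.3, 0.1, -0.7]
opening: 1.002Traceback (most recent call last):
  File "st.py", line 5, in <module>
    print(s["clock"],s["tcp_pos"].round(4),s["joint_positions"].round(3),s["opening"].round(3));print(M.round(4))
                                                                         ^^^^^^^^^^^^^^^^^^
AttributeError: 'float' object has no attribute 'round'
```

```bash
sed -i 's/s\["opening"\].round(3)/round(s["opening"],3)/' st.py; python3 st.py a
```

```text
2.3 [ 0.4822 -0.1147  0.2549] [-4.740e-01 -4.700e-02  1.728e+00  1.000e-03  1.460e+00 -7.220e-01] 1.002
[[-2.456e-01  9.694e-01  4.000e-04]
 [ 9.694e-01  2.456e-01  5.000e-04]
 [ 4.000e-04  5.000e-04 -1.000e+00]]
F [-0.27  0.12 -0.68] T [0.04 0.05 0.04]
to cap [-7.30398763e-02  7.37202230e-01  1.13863156e+02] level rotvec [ 5.41105251e-04 -4.11538870e-04  1.13762087e-23]
```

View pics/side_a.png

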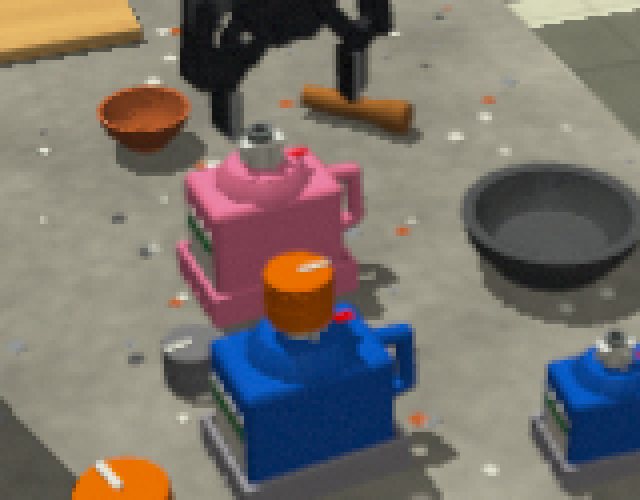

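View pics/top_a.png

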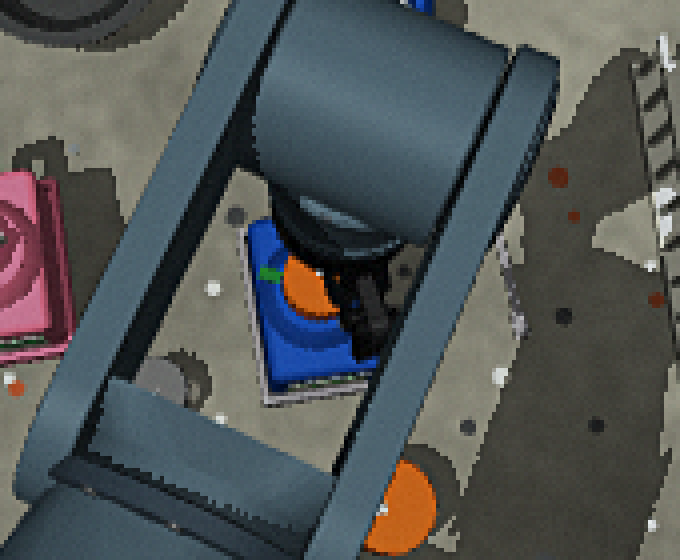

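Both open fingers straddle the cap's column in the side view, with tips at crop (228,130) and (350,100) and the cap at (300,290). I'll lower part-way and look again.

```bash
python3 -m crank '{"xyz":[[0,1,40],[0,1,80],[0,1,100],[0,1,100]],"rot":[[0,0,0],[0,0,0],[0,0,0],[0,0,0]],"jaw":[1,1,1,1]}'; python3 st.py b
```

```text
clock: 2.9
tcp_pos: [0.4822, -0.1121, 0.1543]
tcp_rot: [-0.001, 0.613, 0.79, 0.0]
ft_force: [0.4, -0.2, 0.3]
opening: 0.998
2.9 [ 0.4822 -0.1121  0.1543] [-4.690e-01  4.400e-02  1.845e+00  1.000e-03  1.254e+00 -7.210e-01] 0.998
[[-2.488e-01  9.686e-01 -1.100e-03]
 [ 9.686e-01  2.488e-01  1.300e-03]
 [ 1.500e-03 -7.000e-04 -1.000e+00]]
F [ 0.37 -0.24  0.33] T [ 0.   -0.02  0.05]
to cap [-2.57903807  0.19321918 13.27329295] level rotvec [-7.13147391e-04 -1.49780829e-03  4.65972156e-23]
```

View pics/side_b.png

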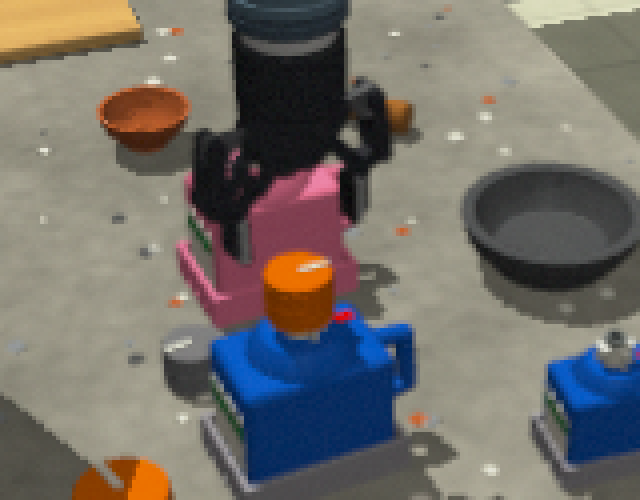

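Run:
```python
from h import *
from scipy.spatial.transform import Rotation as R
s=manip.sense();w=s["tcp_rot"];M=R.from_quat([*w[1:],w[0]]).as_matrix();p=s["tcp_pos"]
print(p)
for n,o in(("side",(160,120)),):
    c=manip.read_camera(n)
    for y in(-.0425,.0425):
        for zz in(-.013,0): print(n,((proj(c,p+M@[0,y,zz])-o+.5)*4).round())
    print("captop",((proj(c,[.483,-.1145,.177])-o+.5)*4).round())
    print("red",((proj(c,[.517,-.1115,.125])-o+.5)*4).round())
    # where tips seen would be at tip height
    for uv in((237,260),(352,220)): 
        q=plane(c,(uv[0]/4+o[0]-.5,uv[1]/4+o[1]-.5),p[2]+.013); print(q, (M.T@(q-p)))
```

```text
[ 0.48397476 -0.11324175  0.15658761]
side [249. 300.]
side [250. 315.]
side [350. 261.]
side [350. 276.]
captop [299. 273.]
red [344. 319.]
[ 0.44813803 -0.07301895  0.16958761] [ 0.04784479 -0.02468591 -0.01313874]
[ 0.54452325 -0.05160508  0.16958761] [ 0.04464296  0.07399711 -0.01286986]
```

```bash
python3 - <<'E'
from h import *
c=manip.read_camera("side")
o=(160,120)
for y in(-.0425,.0425):
    p=np.array([ 0.4822,-0.1147,0.268])+y*np.array([.9694,.2456,0]); print(((proj(c,p)-o+.5)*4).round())
E
python3 st.py c
```

```text
[240. 184.]
[346. 147.]
3.1 [ 0.4844 -0.1138  0.1571] [-4.700e-01  4.200e-02  1.841e+00  1.000e-03  1.254e+00 -7.210e-01] 1.005
[[-0.2479  0.9688  0.0041]
 [ 0.9688  0.2479 -0.0014]
 [-0.0024  0.0036 -1.    ]]
F [-0.08  0.24 -0.12] T [ 0.07 -0.01  0.04]
to cap [-0.28760252 -1.61153992 16.05381647] level rotvec [ 3.61559798e-03  2.38765163e-03 -1.02291174e-22]
```

View pics/side_c.png

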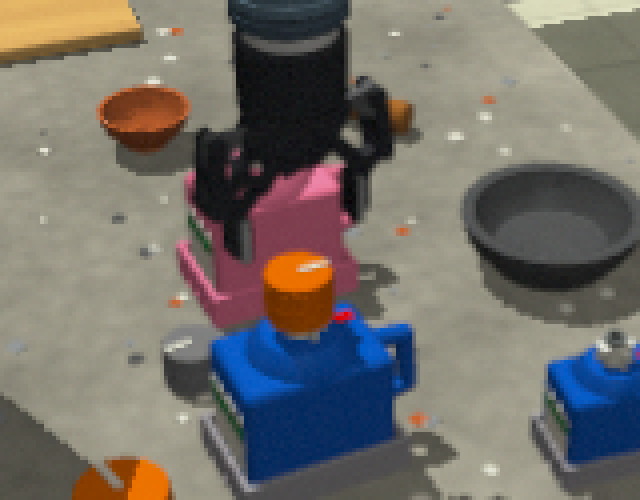

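View pics/top_c.png

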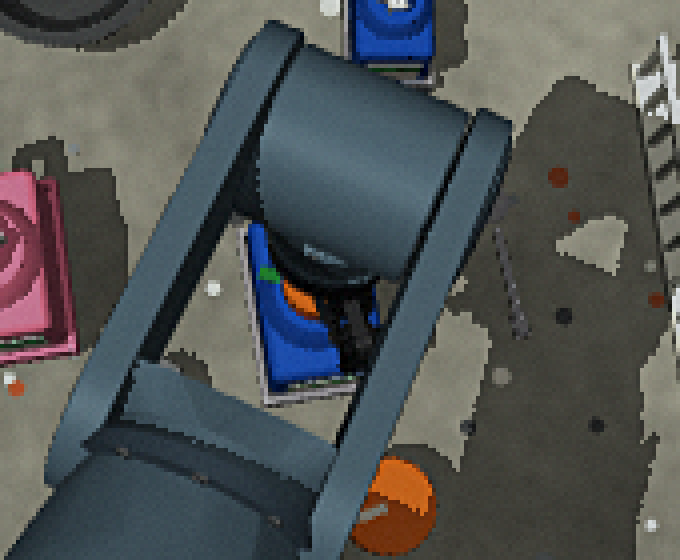

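Run:
```python
from h import *
T=manip.read_camera("top");S=manip.read_camera("side")
cv2.imwrite("pics/top_d.png",cv2.resize(cv2.convertScaleAbs(T["frame"][205:265,245:325][:,:,::-1],alpha=2),None,fx=9,fy=9,interpolation=cv2.INTER_NEAREST))
cv2.imwrite("pics/side_d.png",cv2.resize(cv2.convertScaleAbs(S["frame"][120:210,195:275][:,:,::-1],alpha=2),None,fx=6,fy=6,interpolation=cv2.INTER_NEAREST))
p=manip.sense()["tcp_pos"];d=np.array([.9688,.248,0])
for y in(-.057,-.0425,.0425):
  for z in(.0,.013,.05): q=p+d*y+[0,0,z];print(y,z,((proj(T,q)-(245,205)+.5)*9).round(),((proj(S,q)-(195,120)+.5)*6).round())
```

```text
-0.057 0.0 [277. 315.] [138. 484.]
-0.057 0.013 [280. 311.] [137. 462.]
-0.057 0.05 [288. 297.] [132. 398.]
-0.0425 0.0 [262. 269.] [165. 474.]
-0.0425 0.013 [265. 264.] [164. 452.]
-0.0425 0.05 [272. 249.] [160. 388.]
0.0425 0.0 [176.   3.] [315. 415.]
0.0425 0.013 [178.  -5.] [315. 393.]
0.0425 0.05 [182. -30.] [314. 330.]
```

View pics/top_d.png

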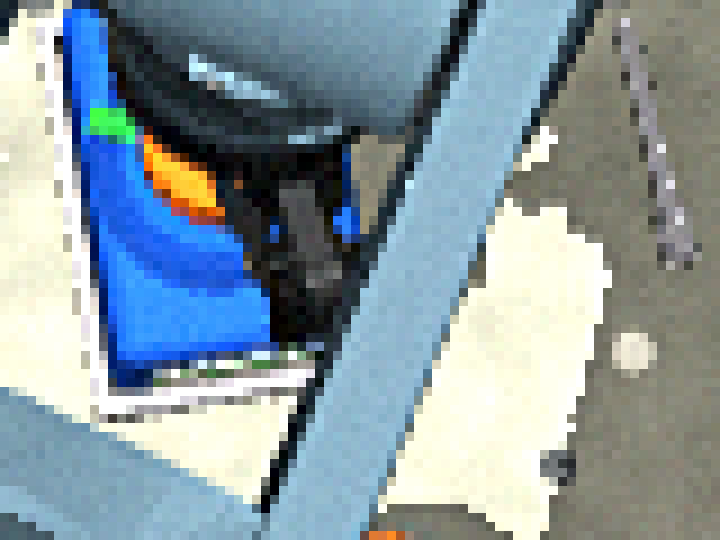

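View pics/side_d.png

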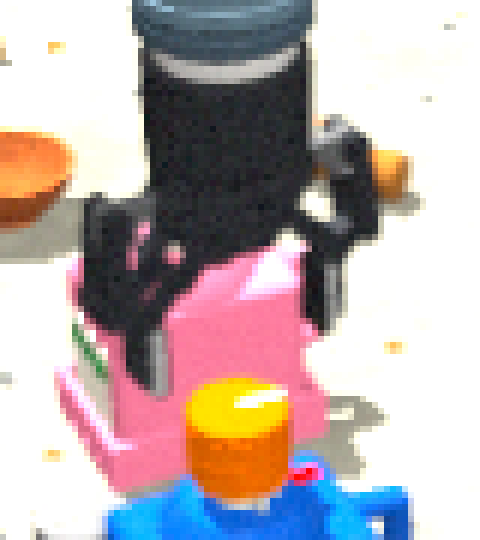

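Run:
```python
from h import *
S=manip.read_camera("side");T=manip.read_camera("top")
for z in(.195,.208,.23,.25): print(z,proj(S,[.1524,.5538,z]),proj(S,np.array([.1524,.5538,z])+.0425*np.array([.266,.964,0])),proj(S,np.array([.1524,.5538,z])-.0425*np.array([.266,.964,0])))
im=cv2.imread("pics/side0.png")[0:110,50:150]
cv2.imwrite("pics/side0g.png",cv2.resize(cv2.convertScaleAbs(im,alpha=2),None,fx=5,fy=5,interpolation=cv2.INTER_NEAREST))
im=cv2.imread("pics/top0.png")[300:384,0:120]
print(proj(T,[.1524,.5538,.208]))
p=manip.sense()["tcp_pos"]
for z in(0,.013,.05,.073,.11,.15): print(z,((proj(S,p+[0,0,z])-(195,120)+.5)*6).round())
```

```text
0.195 [104.81251255 108.51230141] [107.33320664 104.19584541] [102.18041946 113.03086092]
0.208 [104.131424   105.47955919] [106.68049345 101.21248243] [101.46899511 109.9475746 ]
0.23 [102.96926924 100.28670095] [105.56707096  96.10583381] [100.2547161  104.66636705]
0.25 [101.90237821  95.49911668] [104.54526346  91.39957311] [99.13957573 99.79532321]
[ -1.27456582 367.77280314]
0 [241. 445.]
0.013 [240. 423.]
0.05 [237. 359.]
0.073 [236. 318.]
0.11 [233. 250.]
0.15 [231. 174.]
```

View pics/side0g.png

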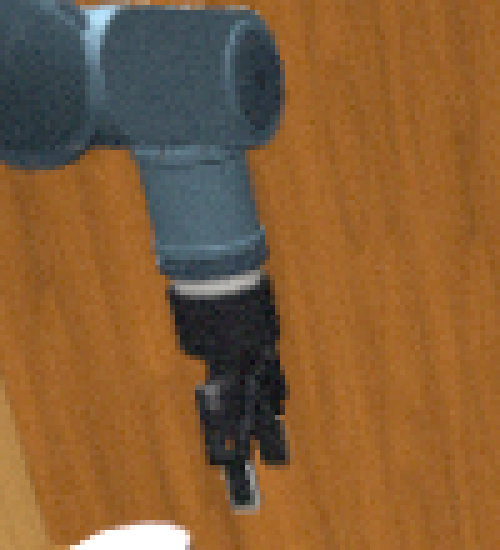

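The visible fingertips are about 35 mm higher than the reported TCP implies, and the first picture shows the same offset. I'll close lightly here to see where the tips are. At worst this touches the cap.

```bash
python3 -m crank '{"xyz":[[0,0,-5],[0,0,-5],[0,0,-5],[0,0,-5],[0,0,-5],[0,0,-5],[0,0,-5]],"rot":[[0,0,0],[0,0,0],[0,0,0],[0,0,0],[0,0,0],[0,0,0],[0,0,0]],"jaw":[0.5,0,0,-0.5,-1,-1,-1]}' 20; python3 st.py e
python3 - <<'E'
from h import *
S=manip.read_camera("side")
cv2.imwrite("pics/side_e2.png",cv2.resize(cv2.convertScaleAbs(S["frame"][120:210,195:275][:,:,::-1],alpha=2),None,fx=6,fy=6,interpolation=cv2.INTER_NEAREST))
p=manip.sense()["tcp_pos"]
for z in(0,.01,.02,.03,.04,.05): print(z,((proj(S,p+[0,0,z])-(195,120)+.5)*6).round())
E
```

```text
clock: 4.28
tcp_pos: [0.4836, -0.1138, 0.1608]
tcp_rot: [0.001, 0.614, 0.79, 0.0]
ft_force: [0.6, 0.3, 0.5]
opening: -0.004
4.275 [ 0.4836 -0.1138  0.1608] [-4.710e-01  3.800e-02  1.837e+00  1.000e-03  1.264e+00 -7.210e-01] -0.004
[[-2.472e-01  9.690e-01  2.100e-03]
 [ 9.690e-01  2.472e-01 -4.000e-04]
 [-9.000e-04  1.900e-03 -1.000e+00]]
F [0.59 0.29 0.47] T [-0.03 -0.05  0.01]
to cap [-0.48985082 -0.80554615 19.76045245] level rotvec [ 1.92183685e-03  8.80658462e-04 -4.96142374e-23]
0 [240. 436.]
0.01 [240. 420.]
0.02 [239. 403.]
0.03 [238. 385.]
0.04 [238. 368.]
0.05 [237. 350.]
```

View pics/side_e2.png

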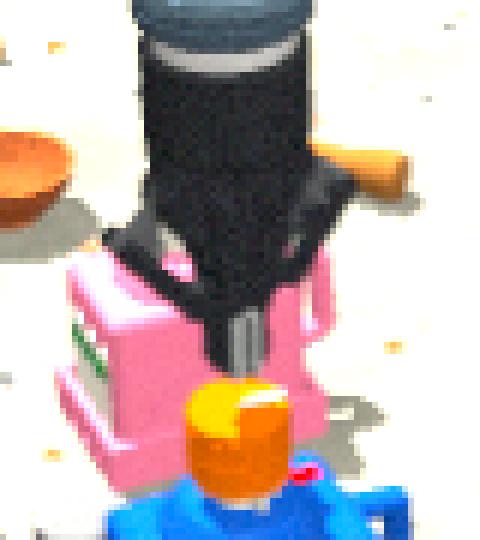

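Shut in air, the tips appear at crop (237,375). The reported TCP projects to (240,436), so the real tips are about 36 mm short of it (true z ≈ reported + 0.036). Laterally they agree. I'll open, lower further and compare directly against the cap.

```bash
python3 -m crank '{"xyz":[[0,0,0],[0,0,0],[0,0,0],[0,0,0],[0,0,20],[0,0,38],[0,0,38],[0,0,38]],"rot":[[0,0,0],[0,0,0],[0,0,0],[0,0,0],[0,0,0],[0,0,0],[0,0,0],[0,0,0]],"jaw":[1,1,1,1,1,1,1,1]}' 20; python3 st.py f
python3 - <<'E'
from h import *
S=manip.read_camera("side")
cv2.imwrite("pics/side_f2.png",cv2.resize(cv2.convertScaleAbs(S["frame"][120:210,195:275][:,:,::-1],alpha=2),None,fx=6,fy=6,interpolation=cv2.INTER_NEAREST))
E
```

```text
clock: 5.42
tcp_pos: [0.4841, -0.1141, 0.1235]
tcp_rot: [0.001, 0.614, 0.79, 0.001]
ft_force: [-0.4, 0.0, 0.6]
opening: 1.001
5.425 [ 0.4841 -0.1141  0.1235] [-4.710e-01  8.500e-02  1.870e+00  1.000e-03  1.184e+00 -7.210e-01] 1.001
[[-2.472e-01  9.690e-01  2.800e-03]
 [ 9.690e-01  2.472e-01 -8.000e-04]
 [-1.500e-03  2.600e-03 -1.000e+00]]
F [-0.37  0.03  0.6 ] T [-0.07  0.01  0.01]
to cap [ -0.178485    -1.1463459  -17.54089178] level rotvec [2.55093407e-03 1.46616557e-03 1.33544656e-22]
```

View pics/side_f2.png

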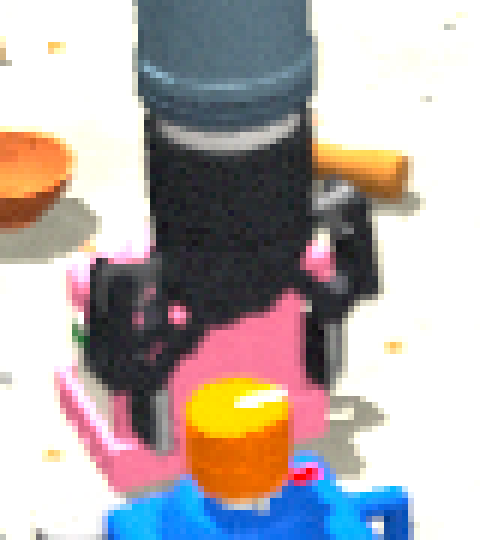

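View pics/top_f.png

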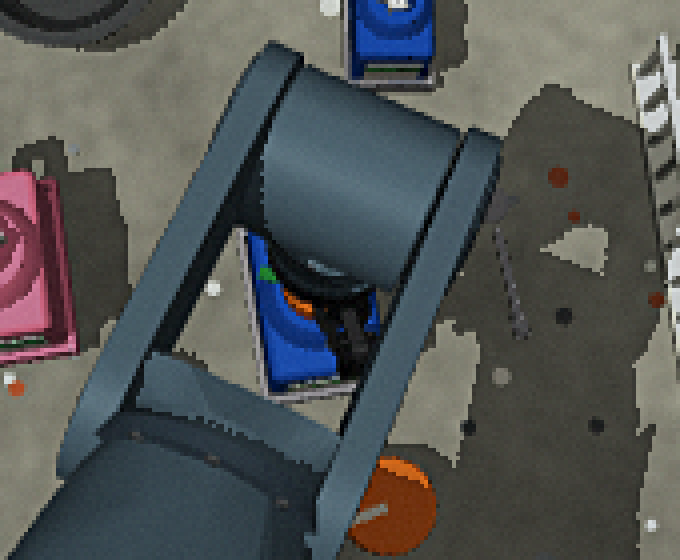

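At this height the fingertips, at crop (162,447) and (328,385), straddle the cap, whose top centre is at (238,410). Their midpoint matches the cap axis, so the 36 mm offset is confirmed. I'll lower to grasp depth and close at 60 N.

```bash
python3 -m crank '{"xyz":[[0,-1,10],[0,-1,21],[0,-1,21],[0,-1,21]],"rot":[[0,0,0],[0,0,0],[0,0,0],[0,0,0]],"jaw":[1,1,1,1]}' 20; python3 st.py g
python3 - <<'E'
from h import *
S=manip.read_camera("side")
cv2.imwrite("pics/side_g2.png",cv2.resize(cv2.convertScaleAbs(S["frame"][120:210,195:275][:,:,::-1],alpha=2),None,fx=6,fy=6,interpolation=cv2.INTER_NEAREST))
E
```

```text
clock: 6.08
tcp_pos: [0.4833, -0.1144, 0.1025]
tcp_rot: [0.002, 0.614, 0.79, 0.001]
ft_force: [-0.2, -0.1, -0.6]
opening: 1.002
6.075 [ 0.4833 -0.1144  0.1025] [-4.720e-01  1.120e-01  1.888e+00  1.000e-03  1.139e+00 -7.220e-01] 1.002
[[-2.472e-01  9.690e-01  3.200e-03]
 [ 9.690e-01  2.472e-01 -9.000e-04]
 [-1.700e-03  2.800e-03 -1.000e+00]]
F [-0.2  -0.09 -0.58] T [-0.02  0.01 -0.01]
to cap [ -0.11038366  -0.25418918 -38.5019903 ] level rotvec [ 2.83866215e-03  1.65370109e-03 -1.70436513e-22]
```

View pics/side_g2.png

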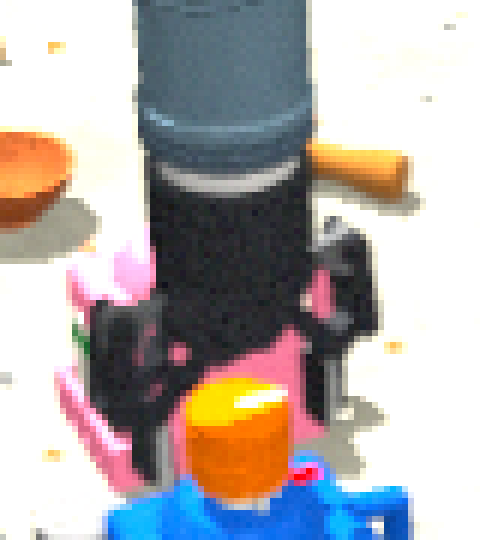

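Tips are at crop (163,482) and (328,422), about mid-height of the cap, and will swing lower as they close. Closing now.

```bash
python3 -m crank '{"xyz":[[0,0,0],[0,0,0],[0,0,0],[0,0,0],[0,0,0],[0,0,0]],"rot":[[0,0,0],[0,0,0],[0,0,0],[0,0,0],[0,0,0],[0,0,0]],"jaw":[0.5,0,-0.2,-1,-1,-1]}' 60; python3 st.py i
python3 - <<'E'
from h import *
S=manip.read_camera("side")
cv2.imwrite("pics/side_i2.png",cv2.resize(cv2.convertScaleAbs(S["frame"][120:210,195:275][:,:,::-1],alpha=2),None,fx=6,fy=6,interpolation=cv2.INTER_NEAREST))
E
```

```text
clock: 6.98
tcp_pos: [0.4838, -0.1147, 0.1031]
tcp_rot: [0.002, 0.614, 0.79, 0.001]
ft_force: [-1.8, 0.5, 4.3]
opening: 0.571
6.975 [ 0.4838 -0.1147  0.1031] [-4.720e-01  1.110e-01  1.887e+00  1.000e-03  1.139e+00 -7.220e-01] 0.571
[[-0.2472  0.969   0.0043]
 [ 0.969   0.2472 -0.0016]
 [-0.0026  0.0037 -1.    ]]
F [-1.85  0.53  4.28] T [ 0.02  0.33 -0.01]
to cap [  0.23754593  -0.5670756  -37.88656887] level rotvec [3.73137609e-03 2.61385247e-03 2.82771612e-22]
```

View pics/side_i2.png

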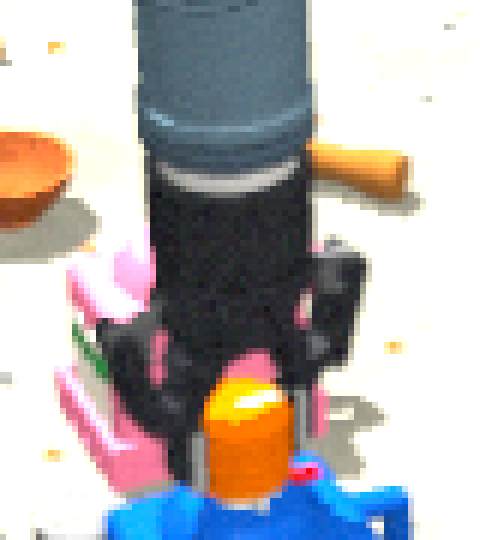

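The fingers hold the cap at opening 0.571, about 48.5 mm. Now I'll press.

```bash
python3 -m crank '{"xyz":[[0,0,3],[0,0,6],[0,0,7],[0,0,7]],"rot":[[0,0,0],[0,0,0],[0,0,0],[0,0,0]],"jaw":[-1,-1,-1,-1]}' 60; python3 st.py j
python3 - <<'E'
from h import *
S=manip.read_camera("side")
cv2.imwrite("pics/side_j2.png",cv2.resize(cv2.convertScaleAbs(S["frame"][120:210,195:275][:,:,::-1],alpha=2),None,fx=6,fy=6,interpolation=cv2.INTER_NEAREST))
E
```

```text
clock: 7.62
tcp_pos: [0.4839, -0.1146, 0.0963]
tcp_rot: [0.002, 0.613, 0.79, 0.001]
ft_force: [-2.1, 1.4, 8.0]
opening: 0.575
7.625 [ 0.4839 -0.1146  0.0963] [-4.720e-01  1.210e-01  1.892e+00  1.000e-03  1.124e+00 -7.220e-01] 0.575
[[-0.2474  0.9689  0.0042]
 [ 0.9689  0.2474 -0.0016]
 [-0.0026  0.0037 -1.    ]]
F [-2.08  1.39  8.04] T [0.13 0.49 0.  ]
to cap [  0.23685304  -0.64274283 -44.74556181] level rotvec [ 3.70900318e-03  2.62683041e-03 -2.10241927e-22]
```

View pics/side_j2.png

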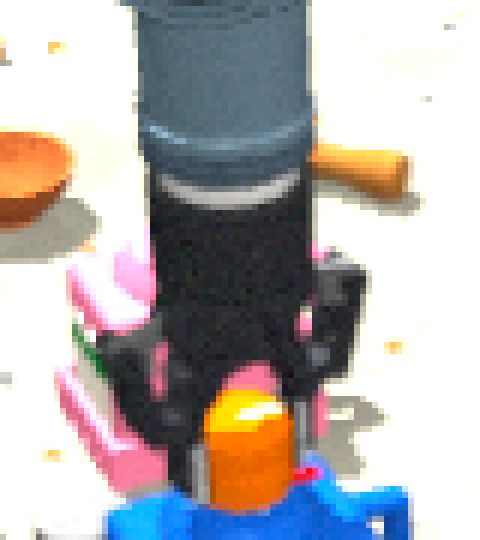

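Wrist force is 8.0 N and the cap has dropped about 10 crop px, so it is down 7 mm. Now I'll twist anticlockwise from above, which is negative about the downward tool z. Half the turn first.

```bash
python3 -m crank '{"xyz":[[0,0,0],[0,0,0],[0,0,0],[0,0,0],[0,0,0]],"rot":[[0,0,-0.12],[0,0,-0.24],[0,0,-0.36],[0,0,-0.48],[0,0,-0.5]],"jaw":[-1,-1,-1,-1,-1]}' 60; python3 st.py k
python3 - <<'E'
from h import *
S=manip.read_camera("side")
cv2.imwrite("pics/side_k2.png",cv2.resize(cv2.convertScaleAbs(S["frame"][120:210,195:275][:,:,::-1],alpha=2),None,fx=6,fy=6,interpolation=cv2.INTER_NEAREST))
E
```

```text
clock: 8.4
tcp_pos: [0.485, -0.1148, 0.097]
tcp_rot: [0.003, 0.398, 0.917, 0.0]
ft_force: [-0.5, 1.7, 7.6]
opening: 0.577
8.4 [ 0.485  -0.1148  0.097 ] [-4.720e-01  1.210e-01  1.891e+00  1.000e-03  1.123e+00 -1.224e+00] 0.577
[[-0.6828  0.7306  0.0066]
 [ 0.7306  0.6828 -0.0021]
 [-0.0061  0.0034 -1.    ]]
F [-0.46  1.73  7.57] T [0.2  0.03 0.03]
to cap [  1.30620617  -1.0781427  -43.99834158] level rotvec [ 3.40492654e-03  6.05312947e-03 -1.67825599e-22]
```

View pics/side_k2.png

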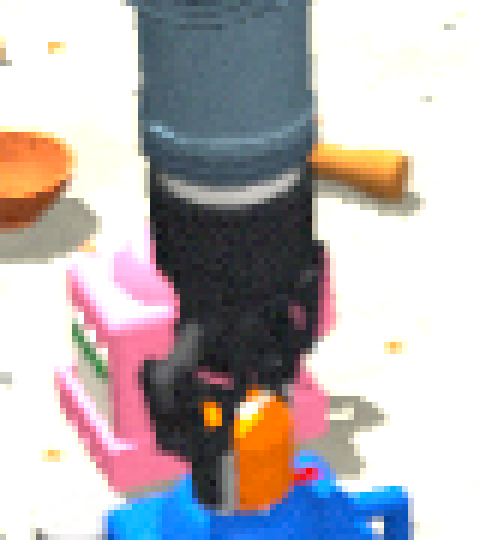

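The cap is turning with the fingers: force is still 7.6 N, torque small and opening steady. I'll finish the turn, to about 65° in total.

```bash
python3 -m crank '{"xyz":[[0,0,0],[0,0,0],[0,0,0],[0,0,0],[0,0,0],[0,0,0],[0,0,0]],"rot":[[0,0,-0.12],[0,0,-0.24],[0,0,-0.36],[0,0,-0.48],[0,0,-0.6],[0,0,-0.65],[0,0,-0.65]],"jaw":[-1,-1,-1,-1,-1,-1,-1]}' 60; python3 st.py l
python3 - <<'E'
from h import *
S=manip.read_camera("side")
cv2.imwrite("pics/side_l2.png",cv2.resize(cv2.convertScaleAbs(S["frame"][120:210,195:275][:,:,::-1],alpha=2),None,fx=6,fy=6,interpolation=cv2.INTER_NEAREST))
E
```

```text
clock: 9.43
tcp_pos: [0.4856, -0.1147, 0.0974]
tcp_rot: [0.004, 0.085, 0.996, -0.001]
ft_force: [-1.1, 1.3, 6.5]
opening: 0.576
9.425 [ 0.4856 -0.1147  0.0974] [-0.472  0.121  1.89   0.002  1.123 -1.873] 0.576
[[-9.855e-01  1.694e-01  8.000e-03]
 [ 1.694e-01  9.855e-01 -2.000e-03]
 [-8.200e-03 -6.000e-04 -1.000e+00]]
F [-1.06  1.34  6.55] T [0.29 0.21 0.02]
to cap [  2.27935285  -0.31414765 -43.59554758] level rotvec [-5.72679444e-04  8.21879444e-03  1.00757737e-21]
```

View pics/side_l2.png

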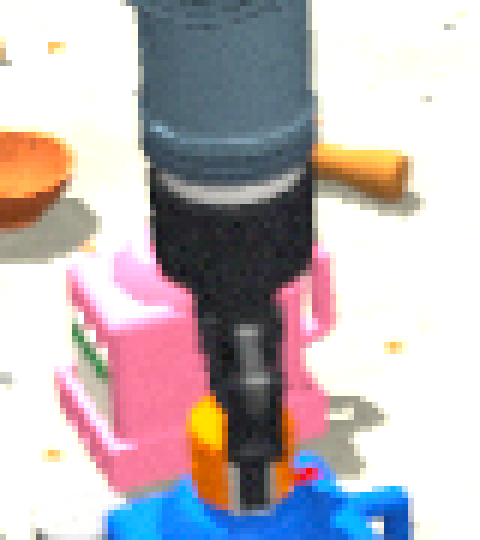

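View pics/top_l.png

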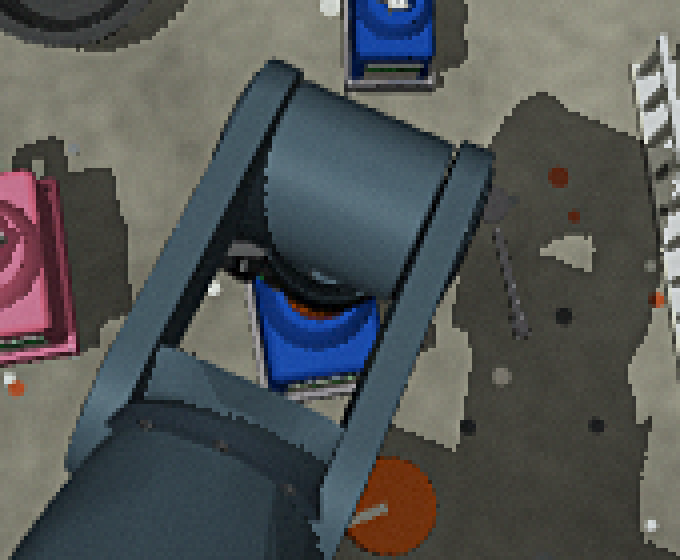

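The white pointer no longer points to the right (+x): the visible right part of the cap top is plain orange and the pointer is hidden behind the finger. So the cap turned and did not slip. Lifting gently first.

```bash
python3 -m crank '{"xyz":[[0,0,-4],[0,0,-8],[0,0,-14],[0,0,-20],[0,0,-20]],"rot":[[0,0,0],[0,0,0],[0,0,0],[0,0,0],[0,0,0]],"jaw":[-1,-1,-1,-1,-1]}' 60; python3 st.py m
python3 - <<'E'
from h import *
S=manip.read_camera("side")
cv2.imwrite("pics/side_m2.png",cv2.resize(cv2.convertScaleAbs(S["frame"][120:210,195:275][:,:,::-1],alpha=2),None,fx=6,fy=6,interpolation=cv2.INTER_NEAREST))
E
```

```text
clock: 10.2
tcp_pos: [0.4858, -0.1148, 0.1179]
tcp_rot: [0.005, 0.085, 0.996, -0.001]
ft_force: [-0.5, -0.4, -0.6]
opening: 0.572
10.2 [ 0.4858 -0.1148  0.1179] [-0.472  0.091  1.875  0.002  1.166 -1.872] 0.572
[[-9.854e-01  1.699e-01  8.900e-03]
 [ 1.699e-01  9.855e-01 -2.400e-03]
 [-9.200e-03 -8.000e-04 -1.000e+00]]
F [-0.54 -0.36 -0.56] T [-0.03 -0.04 -0.  ]
to cap [  2.62668698  -0.24227354 -23.13610285] level rotvec [-8.13350678e-04  9.17716422e-03 -1.58243433e-22]
```

View pics/side_m2.png

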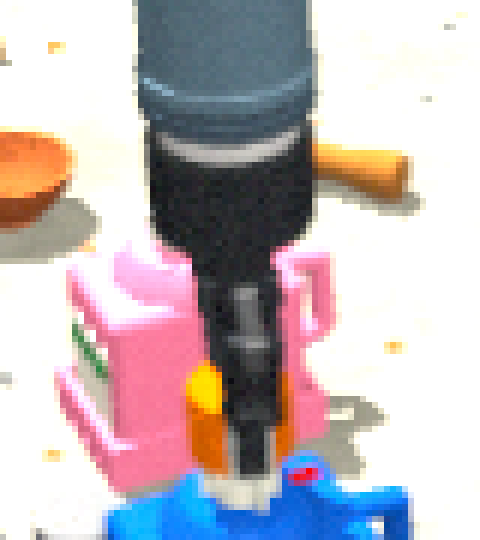

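The cap is free: it rose with the fingers, the pale neck shows at (240,490), and the wrist force is about its weight. Raising it to about 8 cm clear.

```bash
python3 -m crank '{"xyz":[[0,0,-15],[0,0,-35],[0,0,-55],[1,0,-70],[1,0,-78],[1,0,-78],[1,0,-78],[1,0,-78]],"rot":[[0,0,0],[0,0,0],[0,0.004,0],[0,0.008,0],[0,0.008,0],[0,0.008,0],[0,0.008,0],[0,0.008,0]],"jaw":[-1,-1,-1,-1,-1,-1,-1,-1]}' 60; python3 st.py n
python3 - <<'E'
from h import *
S=manip.read_camera("side")
cv2.imwrite("pics/side_n2.png",S["frame"][:,:,::-1])
cv2.imwrite("pics/side_n3.png",cv2.resize(S["frame"][110:210,185:285][:,:,::-1],None,fx=6,fy=6,interpolation=cv2.INTER_NEAREST))
for z in(.148,.228,.266): print(z,((proj(S,[.483,-.1145,z])-(185,110)+.5)*6).round())
print(manip.sense()["dq"].round(3))
E
```

```text
clock: 11.35
tcp_pos: [0.4833, -0.114, 0.1944]
tcp_rot: [-0.001, 0.085, 0.996, 0.0]
ft_force: [-1.2, 0.2, -0.6]
opening: 0.57
11.35 [ 0.4833 -0.114   0.1944] [-4.710e-01  5.000e-03  1.800e+00 -1.000e-03  1.338e+00 -1.871e+00] 0.57
[[-9.855e-01  1.700e-01 -1.500e-03]
 [ 1.700e-01  9.855e-01  2.000e-04]
 [ 1.500e-03 -1.000e-04 -1.000e+00]]
F [-1.24  0.17 -0.63] T [-0.01  0.04  0.04]
to cap [ 0.11556161 -0.51554949 53.43539294] level rotvec [-5.78050354e-05 -1.46162439e-03  2.02602872e-23]
0.148 [300. 519.]
0.228 [295. 381.]
0.266 [292. 311.]
[ 0.    -0.001 -0.004  0.001  0.    -0.   ]
```

View pics/side_n2.png

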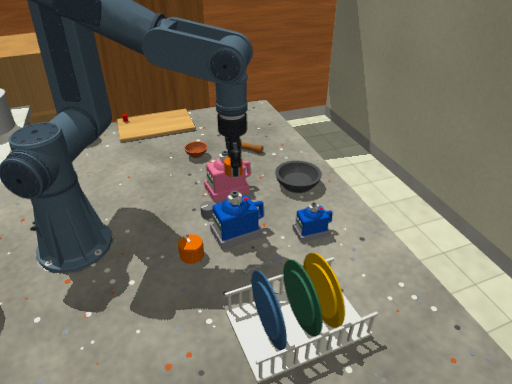

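View pics/side_n3.png

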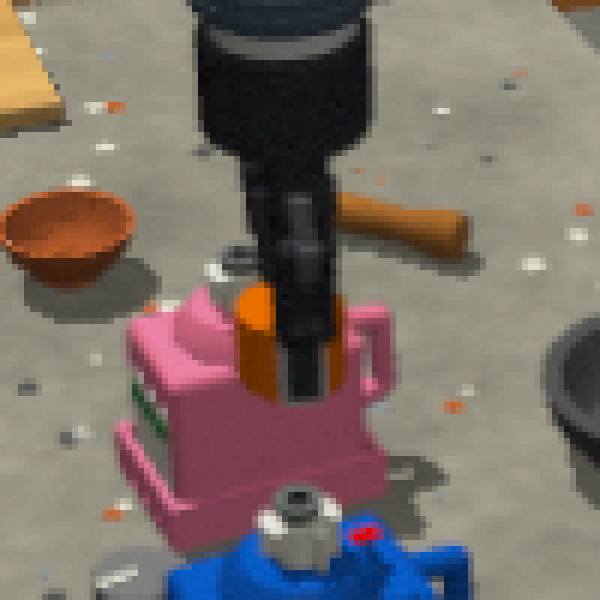

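The cap is held level at crop (292,345), right where its axis and underside should be for z ≈ 0.228. The open mouth is visible below it at (300,500), and the bystanders look unmoved.

Run:
```python
from workcell import manip
print(manip.job_done()); s=manip.sense(); print(s["clock"],s["tcp_pos"],s["opening"],s["ft_force"])
```

```text
the job is handed in; nothing more can be done
None
the job is handed in; nothing more can be done
```

The jug is open, and I handed the job in at about 11.4 s of the 38 s with the cap still in the gripper. No verdict was reported. I gripped the cap at 60 N and pressed it about 7 mm (8.0 N at the wrist). I then turned the tool 66° anticlockwise while keeping it down, and lifted it straight up.

**Last checks before hand-in:**
- **Cap position:** it was held at opening 0.57. Its underside was about 8 cm above the rim, judged from the side picture and the lift distance. The tool was within about 1 mm of my measured cap axis and 0.1° of vertical.
- **Stillness and jug:** joint speeds were at most 0.004 rad/s, and the side picture shows clear air between the cap and the open mouth.
- **Bystanders:** by eye, the cobek, ulekan, clay bowl and teaspoon had not moved in any picture. I did not measure this, and the teaspoon was partly under the arm's shadow.

**What disagreed or was not confirmed:**
- **Tool height:** the real fingertips sat about 36 mm short of the reported TCP, both in the first picture and with the jaws shut. I corrected the grasp depth for this using the side camera.
- **Cap position between views:** the two cameras differed by about 5 mm in y, so I used a value between them. The sideways forces stayed at 2 N or less during pressing and twisting.
- **Cap angle:** the white pointer was hidden by a finger after the twist, so I never saw it at the green mark. I inferred the turn from the tool rotation, the near-zero twist torque and the cap lifting off freely.
- **After hand-in:** the state could no longer be read, so I have no reading from the judged second.

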